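# Weigh out a corroded rotor bucket on the sprung hook scale and bin it

## Robot

A 6-joint arm with a two-finger parallel gripper is mounted at the origin on the work surface. World frame = base frame: x ahead of the robot, y to its left, z up, the work surface at z = 0. Lengths are in m, angles in degrees, forces in N, time in s.
With the tool pointing down it reaches from about 0.3 to 0.75 m from the base axis. Payload 8.5 kg.
Tool frame: the origin (TCP) lies midway between the tips of the shut fingers; the grasp point (between the pads) lies 19 mm behind it; z points along the fingers, y is the direction in which the jaws open and shut (so a half turn about z gives the same grasp; the last joint's range is limited). The gripper opens to 85 mm and grips with 20 to 120 N. Pads are 22 mm wide; open, the fingers measure 114 mm over their backs; the gripper's body (76 mm by 85 mm) begins 54 mm behind the grasp point. The pads swing forward as they close: fully open they stand 13 mm farther back than shut.
Start: joints at [-87.68, 21.807, 74.336, -0, 83.858, -12.336], TCP at [0.139, -0.532, 0.231] pointing down, gripper open.
Joint ranges: [-178.18, 178.18], [-50.72, 133.34], [12.68, 142.11], [-81.47, 261.47], [9.98, 163.14], [-165.26, 165.26]. Speed limits (degrees/s): [136.94, 136.94, 180, 180, 180, 180].

## Interface

Orientations are given as a 3x3 rotation matrix whose columns are the frame's x, y, z axes.
In Python, from rig import env gives the robot as it stands.
- The arm moves only by the shell command python3 -m inch 'ROWS' [FORCE]. ROWS is text: rows parted by semicolons, each of 5 numbers parted by spaces: the finger opening in mm, from 0 to 85.4, then the shift along the tool's x, y, z in mm, then the turn about the tool's z in degrees. In form: jaw dx dy dz turn; .... A call has 1 to 10 rows; each row is the pose to reach, as a shift and turn from the pose commanded when the call began, along the tool's axes at that moment; what a row does not reach only later rows make up. A row lasts 1/8 s, in which the tool goes at most 62.5 mm and 10.7 degrees, less where a joint would pass 70% of its speed; a pose out of reach is approached as far as the arm can. A call with a gripper value outside its range is refused whole. The fingers move at their own pace and stop on an object; FORCE is the grip in N (left out, the last holds). Time passes only in rows, so rows that repeat a pose let the fingers close. It gives the time, the measured TCP pose, the force and the opening at its end, in the units of the state.
- env.observe(): the state, without advancing time (a new reading comes with each control period).
- env.get_image(name): name is "side" or "top"; returns a dict with "color" (384x512x3 uint8, blue, green, red), "range_z" (384x512 float32, m along the optical axis (not along the pixel's ray), 0 where there is no reading), "fov_y" (degrees; the focal length in pixels is half the picture's height over the tangent of half this angle, whatever the lens; pixels are square), "cx", "cy" (the principal point, pixels), "k1" (the pictures are not rectified: a ray, as slopes to the right and down, at radius r is drawn at 1 + k1 r^2 times it, then the intrinsics apply), "R" (3x3) and "t" (3): a world point X has camera coordinates R X + t. Camera axes: x right, y down, z forward; pixel columns grow to the right and rows downward; lengths in m; the calibration is good to about 2 mm. A picture is of the moment at which its call begins.
- env.close_job(): hands the job in, once; it reports no verdict.
The state is a dict: "time_s": time; "q": joint angles; "qvel": joint speeds; "joint_efforts": joint torques, N m; "position": TCP position; "tool_rot": TCP orientation; "ft_force": force on the tool from outside, world axes, zero at the start; "wrist_torque": the same for the moment, N m; "grip_width": finger opening in m.
Only numpy, scipy, OpenCV 4.12 (cv2) and the standard library are available. Lean on these libraries where they do the work, as an engineer would, in place of code of your own. Each camera call takes 0.05 s, during which the arm holds its last target.

## Task

Weigh the condemned rotor bucket before it is scrapped: hang it by its bail on the hook of the spring scale, lowering it until the spring carries all its weight before you let go, so that the hook never jumps, and leave it hanging free until it has been at rest for at least two seconds. Then take it off the hook, again without letting the hook jump, and set it down gently, standing on its base, in the blue bin beside the bench. Leave the other loose things on the bench where they are.

Things in the scene. Friction and masses are not known exactly. Their poses are not given: they have to be found in the camera images.
- bucket_lug (a point): Centre of the red grip lug on top of the corroded aluminium bucket's wire bail; 18 (x) x 26 (y) x 30 mm high: grip it across y from above. Axes are the bucket's: z up, y in the plane of the bail; half a turn makes no difference. Bucket: open cup 84 mm across, 80 mm high, base 160 mm below this point; 0.2 to 0.8 kg, unknown beforehand.
- bail_apex (a point): Centre of the 7 mm wire at the apex of the bail, 25 mm below the lug's centre. The stiff bail is fixed to the bucket in its y-z plane: an inverted V, falling 23 mm by y = -40 and +40 mm, then down to the sides. A 7 mm neck runs up to the lug's underside 10 mm above. Below, the bail is open for 51 mm down to the bucket's rim. Same axes as the bucket.
- hook_saddle (a point): Lowest point of the top surface of the hook's valley; moves with the hook; 269 mm over the bench unloaded. Hook: 8 mm round bar. Its x points to the white column, -x out of the hook's open end, z up. A bail hung across the hook rests with its apex wire centre 3.5 mm above this point. Column: near face 123 mm along +x, top 295 mm over the bench.
- hook_tip (a point): Upturned open tip of the hook (wire centre): 22 mm from the valley along -x, its top surface 18 mm above the hook_saddle point. On the other side of the valley the bar rises over 28 mm and runs level to the column with its top surface 14 mm above the hook_saddle point. The bail must pass over the tip with the hook going through it.
- scale (a joint): How far the scale's hook is pulled down, m: 0 unloaded; spring 70 N per m (7 N = 0.1 m), lightly damped; bottom stop at 0.14. The scale is harmed if the hook ever moves faster than 0.08 m/s, as when a load is dropped on it, let go while the hand still carries or presses it, or snatched off, or if it is pulled beyond 0.135.
- bin: Blue steel bin, fixed, beside the bench on its right, tilted out to the robot. Origin: centre of its inner floor, which lies below bench level and slopes 9 degrees down towards -x. Axes level: x away from the robot, z up. Inside 220 (x) x 210 (y) mm, walls 105 mm, open top. Inside it the bucket must never go faster than 0.5 m/s (a drop of some 12 mm).
- trunnion_ring: Cracked grey plastic trunnion ring, 90 mm across, 16 mm high, loose bystander lying flat; origin at its underside.
- torque_driver: Chrome torque screwdriver lying on the bench, loose bystander.
- stopper: Green rubber stopper, 32 mm across, 28 mm high, loose bystander; origin under it.
- spray_bottle: Small clear bottle with blue cap, 52 mm across, 110 mm high, loose bystander; origin under it.
- check_weight: Brass check weight, 40 mm across, 48 mm high, loose bystander; origin under it.
There are look-alikes about, which are no part of the job. What is shaped like the part that bears bucket_lug but pink is not meant.

How it is judged (in metres and radians):
On the way:
1. the bucket hangs free on the scale's hook, touched by nothing else, at rest for 2 s (contact force between bucket and scale above 1.5 N and contact force between bucket and the fingers below 0.05 N and contact force between bucket and the arm below 0.05 N and value of joint scale above 0.02 m and height (world z) of bucket_lug above 0.17 m and horizontal distance between bucket_lug and hook_saddle below 0.02 m and angle between bucket_lug's own z axis and vertical below 0.25 rad and linear speed of bucket below 0.02 m/s and velocity of joint scale between -0.015 and 0.015 m/s), for 2 s.
At the end, for the whole second after the job is handed in: The bucket, weighed, stands on its base in the bin (leaning less than 0.4 rad, lug within 125 mm in x and 100 mm in y of the bin's centre and under 190 mm above its floor), at rest and resting on the bin; the scale's hook is back within 6 mm of zero (x of bucket_lug in the frame of bin between -0.125 and 0.125 m and y of bucket_lug in the frame of bin between -0.1 and 0.1 m and z of bucket_lug in the frame of bin below 0.19 m and angle between bucket_lug's own z axis and vertical below 0.4 rad and contact force between bucket and bin above 1 N and linear speed of bucket below 0.02 m/s and value of joint scale between -0.006 and 0.006 m); the robot touches nothing.
It fails at once if the hook moved faster than 0.08 m/s (load dropped on it, or snatched off) (velocity of joint scale above 0.08 m/s or velocity of joint scale below -0.08 m/s).
It fails at once if the scale was pushed to its bottom stop (value of joint scale above 0.135 m).
It fails at once if the bucket was dropped or thrown into the bin (faster than 0.5 m/s inside it) (linear speed of bucket above 0.5 m/s and z of bucket_lug in the frame of bin below 0.24 m and x of bucket_lug in the frame of bin between -0.125 and 0.125 m and y of bucket_lug in the frame of bin between -0.1 and 0.1 m).
It fails at once if a bystander was moved more than 30 mm (distance of any of trunnion_ring, torque_driver, stopper, spray_bottle, check_weight from where it was at the start of the episode above 0.03 m).
It also fails if it takes over 72 s, if anything falls off the work surface, if the arm or the gripper's body presses on something with over 40 N, if the wrist force passes 120 N, or if a joint passes its speed limit or range.

## Working session

There is one attempt and no reset: what is moved stays moved. The work goes in short steps, Python scripts to look and compute and a shell command to move; the robot and the scene stay as the last step left them, time stands still between calls to the robot, and variables do not carry over. Pictures are saved under pics/ and viewed, and the job is handed in when it is done.

```bash
ls; mkdir -p pics
python3 - <<'E'
from rig import env
import cv2
s=env.observe()
for k,v in s.items(): print(k,v)
for n in ("side","top"):
    im=env.get_image(n); cv2.imwrite(f"pics/{n}0.png",im["color"]); 
    print(n,{k:im[k] for k in im if k not in("color","range_z")})
    import numpy as np; np.savez(f"{n}0.npz",**im)
E
```

```text
pics
time_s 0.0
q [-8.76775281e+01  2.18421551e+01  7.43869011e+01  4.96515866e-04
  8.38580976e+01 -1.23347546e+01]
qvel [ 0.0301543   0.06234911  0.01989131  0.05018561  0.02536285 -0.02848336]
joint_efforts [ 2.95900216e-03 -4.48460376e+01 -2.31278801e+01 -3.28102942e-05
  4.78219357e-03 -2.37312037e-06]
position [ 0.13916651 -0.53178715  0.23068822]
tool_rot [[ 9.67457168e-01  2.53034829e-01 -5.30323624e-05]
 [ 2.53034615e-01 -9.67456031e-01  1.52021959e-03]
 [ 3.33362026e-04 -1.48416637e-03 -9.99998843e-01]]
ft_force [-0.57700687 -0.78120239 -0.32314841]
wrist_torque [ 0.00452862  0.00885976 -0.01320782]
grip_width 0.08540106499565003
side {'fov_y': 43.63823418980742, 'cx': 252.59526559852642, 'cy': 193.30409857427597, 'k1': -0.08453017869683795, 'R': array([[-0.89565542, -0.44440971, -0.01736012],
       [-0.24272915,  0.52115432, -0.81821802],
       [ 0.37267133, -0.7286276 , -0.57464589]]), 't': array([0.45330275, 0.23389863, 1.20272563])}
top {'fov_y': 55.02845174278399, 'cx': 255.80685252432946, 'cy': 196.3726894303337, 'k1': -0.05552006822538302, 'R': array([[ 0.0076359 , -0.99988411,  0.01317012],
       [-0.98557808, -0.00975186, -0.16894006],
       [ 0.16904892, -0.01169017, -0.98553833]]), 't': array([0.00252855, 0.53067282, 1.13692215])}
```

View pics/side0.png

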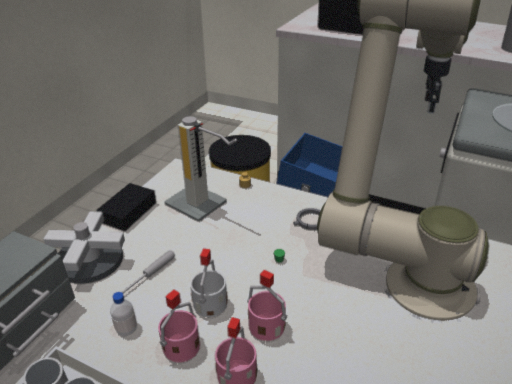

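View pics/top0.png

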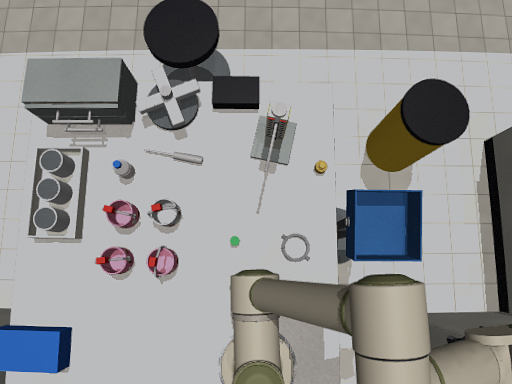

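The grey bucket (side lug about (206,257), top lug about (157,211)) is the aluminium one. The other three, at side (173,299), (266,278) and (234,327), have pink cups. I'll check this in an enlarged crop and measure.

```bash
cat > h.py <<'E'
import numpy as np, cv2
def K(im):
    f=im["color"].shape[0]/2/np.tan(np.radians(float(im["fov_y"]))/2); return f
def ray(im,u,v):
    f=K(im); xd=(u-im["cx"])/f; yd=(v-im["cy"])/f
    k=float(im["k1"]); rd=np.hypot(xd,yd); r=rd
    for _ in range(30): r=rd/(1+k*r*r)
    s=r/rd if rd>0 else 1
    return np.array([xd*s,yd*s,1.])
def pt(im,u,v,z):   # cam depth z -> world
    return im["R"].T@(ray(im,u,v)*z-im["t"])
def plane(im,u,v,h):
    c=-im["R"].T@im["t"]; d=im["R"].T@ray(im,u,v)
    return c+d*(h-c[2])/d[2]
def tri(im1,p1,im2,p2):
    c1=-im1["R"].T@im1["t"]; d1=im1["R"].T@ray(im1,*p1); c2=-im2["R"].T@im2["t"]; d2=im2["R"].T@ray(im2,*p2)
    A=np.stack([d1,-d2],1); s=np.linalg.lstsq(A,c2-c1,rcond=None)[0]
    a=c1+d1*s[0]; b=c2+d2*s[1]; return (a+b)/2, np.linalg.norm(a-b)
def proj(im,X):
    c=im["R"]@np.asarray(X)+im["t"]; x,y=c[:2]/c[2]; g=1+float(im["k1"])*(x*x+y*y); f=K(im)
    return np.array([im["cx"]+f*x*g, im["cy"]+f*y*g])
def cloud(im):
    h,w=im["range_z"].shape; f=K(im)
    u,v=np.meshgrid(np.arange(w),np.arange(h)); xd=(u-im["cx"])/f; yd=(v-im["cy"])/f; k=float(im["k1"])
    rd=np.hypot(xd,yd)+1e-12; r=rd.copy()
    for _ in range(30): r=rd/(1+k*r*r)
    s=r/rd; z=im["range_z"]; c=np.stack([xd*s*z,yd*s*z,z],-1)
    P=(c-im["t"])@im["R"]; P[z<=0]=np.nan; return P
def crop(im,x0,y0,x1,y1,s,name):
    c=im["color"][y0:y1,x0:x1]; cv2.imwrite(name,cv2.resize(c,None,fx=s,fy=s,interpolation=cv2.INTER_CUBIC))
E
python3 - <<'E'
from h import *
S=dict(np.load("side0.npz"));T=dict(np.load("top0.npz"))
a=cv2.resize(S["color"][235:384,140:300],None,fx=4,fy=4,interpolation=2); b=cv2.resize(T["color"][90:250,80:300],None,fx=3,fy=3,interpolation=2)
cv2.imwrite("pics/c1.png",a);cv2.imwrite("pics/c2.png",b)
cv2.imwrite("pics/c3.png",cv2.resize(S["color"][110:220,160:280],None,fx=5,fy=5,interpolation=2))
for im,n in((S,"S"),(T,"T")):
    P=cloud(im); hsv=cv2.cvtColor(im["color"],cv2.COLOR_BGR2HSV)
    m=((hsv[...,0]<6)|(hsv[...,0]>174))&(hsv[...,1]>190)&(hsv[...,2]>120)
    k,l,st,ce=cv2.connectedComponentsWithStats(m.astype(np.uint8))
    for i in range(1,k):
        if st[i,4]>8: print(n,ce[i].round(1),st[i,4],np.nanmedian(P[l==i],0).round(3), np.nanmax(P[l==i][:,2]).round(3))
E
```

```text
S [205.1 253. ] 27 [0.472 0.299 0.174] 0.178
S [266.7 274.8] 42 [0.32  0.301 0.174] 0.177
S [172.5 295.4] 44 [0.465 0.436 0.175] 0.178
S [233.5 323.6] 50 [0.322 0.445 0.175] 0.178
T [155.5 206.9] 38 [0.475 0.295 0.174] 0.178
T [107.8 208.5] 46 [0.47  0.429 0.175] 0.18
T [100.6 260.2] 45 [0.324 0.44  0.174] 0.179
T [150.2 260.9] 26 [0.325 0.301 0.174] 0.177
```

View pics/c1.png

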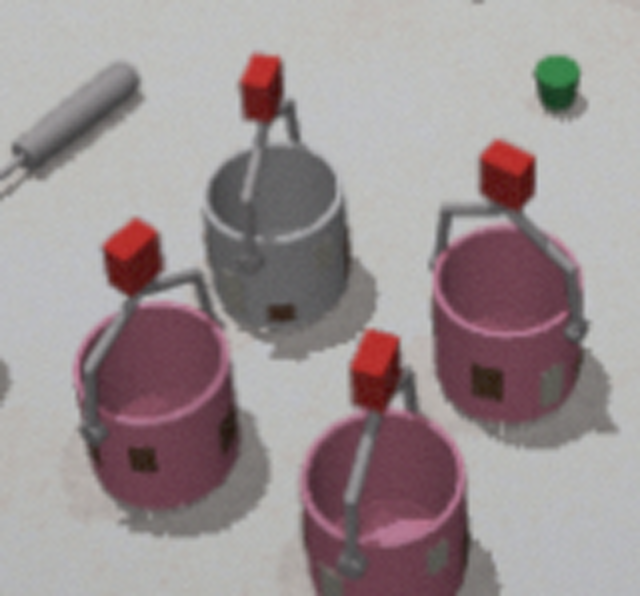

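View pics/c2.png

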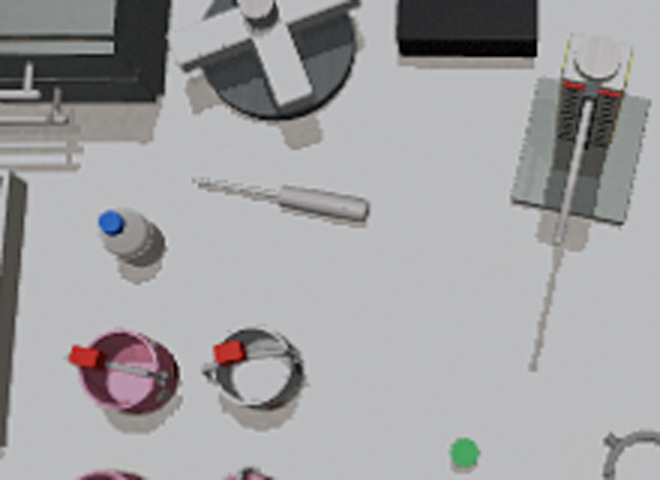

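View pics/c3.png

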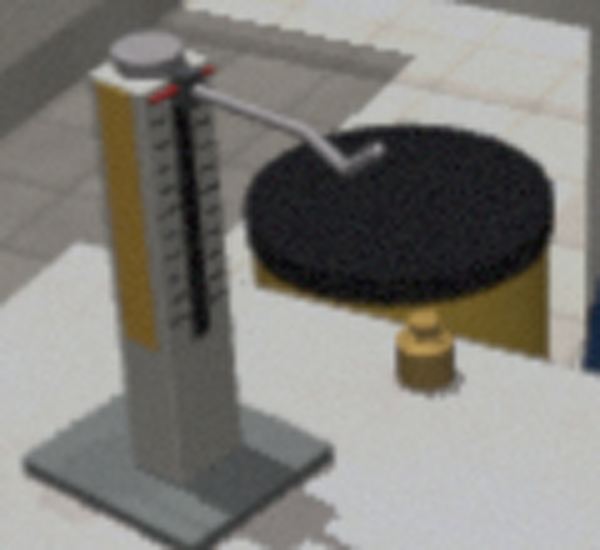

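Run:
```python
from h import *
S=dict(np.load("side0.npz"));T=dict(np.load("top0.npz"))
SP,TP=cloud(S),cloud(T)
print("lug tri",tri(S,(205.5,256),T,(156.5,207)))
for im,n in((S,"S"),(T,"T")):
    P=cloud(im); hsv=cv2.cvtColor(im["color"],cv2.COLOR_BGR2HSV)
    m=((hsv[...,0]<8)|(hsv[...,0]>172))&(hsv[...,1]>150)
    d=np.linalg.norm(P[...,:2]-[0.472,0.297],axis=-1)<0.04
    mm=m&d; v,u=np.nonzero(mm); p=P[mm]
    print(n,len(u),u.mean(),v.mean(),np.nanmin(p,0).round(3),np.nanmax(p,0).round(3))
    top=p[p[:,2]>0.170]; print(" topface",top.mean(0).round(4),cv2.minAreaRect((top[:,:2]*1000).astype(np.float32)))
# bail feet + elbows
q=lambda x,y:(140+x/4-.4,235+y/4-.4); r=lambda x,y:(80+x/3-.3,90+y/3-.3)
print("elbow near S z=.112",plane(S,*q(247,197),.112)," far",plane(S,*q(290,104),.112))
print("foot near S",tri(S,q(249,258),T,r(208,372)), "far foot T z.075",plane(T,*r(297,354),.075))
# bucket rim points: grey cup outline z in .07-.085
for im,n in((S,"S"),(T,"T")):
    P=cloud(im); d=np.linalg.norm(P[...,:2]-[0.472,0.297],axis=-1)<0.06
    m=d&(P[...,2]>.076)&(P[...,2]<.082); p=P[m]; print(n,"rim",len(p),cv2.minEnclosingCircle((p[:,:2]*1000).astype(np.float32)))
    m=d&(P[...,2]>.095)&(P[...,2]<.15); p=P[m]; 
    x=p[:,:2]-p[:,:2].mean(0); w,V=np.linalg.eigh(x.T@x); print(n,"bail",len(p),p.mean(0).round(3),"dir deg",np.degrees(np.arctan2(V[1,1],V[0,1])), np.sqrt(w/len(p)).round(4))
# hook
for im,n in((S,"S"),(T,"T")):
    P=cloud(im); m=(P[...,2]>.255)&(P[...,2]<.30)&(P[...,0]>.45)&(P[...,0]<.8)&(abs(P[...,1])<.2)
    v,u=np.nonzero(m)
    print(n,len(u)); o=np.argsort(P[m][:,0]); print(np.c_[u,v,P[m].round(3)][o][:60:2])
# bin
for im,n in((S,"S"),(T,"T")):
    P=cloud(im); hsv=cv2.cvtColor(im["color"],cv2.COLOR_BGR2HSV)
    m=(hsv[...,0]>100)&(hsv[...,0]<125)&(hsv[...,1]>130)&(P[...,1]<-.1)
    p=P[m]; print(n,"bin",len(p),np.nanmin(p,0).round(3),np.nanmax(p,0).round(3))
    rim=p[p[:,2]>np.nanpercentile(p[:,2],90)]; print(rim.mean(0), np.histogram(p[:,2],12))
```

```text
lug tri (array([0.47627681, 0.29376405, 0.15984755]), np.float64(0.001753358049104813))
S 115 205.17391304347825 256.295652173913 [0.463 0.283 0.149] [0.481 0.311 0.178]
 topface [0.4726 0.2986 0.1736] ((473.1982727050781, 296.84381103515625), (15.417349815368652, 25.64200782775879), 20.184886932373047)
T 65 156.15384615384616 207.27692307692308 [0.465 0.279 0.158] [0.484 0.306 0.178]
 topface [0.4751 0.2922 0.1746] ((475.2723083496094, 292.41015625), (17.44512176513672, 25.0382080078125), 13.918914794921875)
elbow near S z=.112 [0.46663598 0.33334968 0.112     ]  far [0.48315277 0.25727905 0.112     ]
foot near S (array([0.46720588, 0.33962723, 0.06849644]), np.float64(0.0027290584277781423)) far foot T z.075 [0.48742691 0.24686313 0.075     ]
S rim 174 ((475.5450744628906, 299.8050842285156), 46.109352111816406)
S bail 124 [0.471 0.309 0.122] dir deg 101.57225843765056 [0.003  0.0257]
T rim 84 ((474.9191589355469, 292.8164367675781), 42.55821228027344)
T bail 55 [0.477 0.285 0.121] dir deg 103.34471101102362 [0.0024 0.0298]
S 512
[[ 2.36e+02  1.40e+02  5.55e-01 -1.30e-02  2.84e-01]
[... 3168 characters left out ...]
] [ 0.743 -0.296  0.288]
[ 0.52557486 -0.40766073  0.05273502] (array([504, 446, 690, 693, 167,   0,   0,   0,   0,   0,   1,   1]), array([-0.07340018, -0.04328067, -0.01316117,  0.01695834,  0.04707784,
        0.07719735,  0.10731685,  0.13743636,  0.16755586,  0.19767537,
        0.22779487,  0.25791438,  0.28803388]))
T bin 5400 [ 0.074 -1.31  -0.749] [ 0.995 -0.164  0.671]
[ 0.4783567  -0.41828283  0.04820872] (array([ 125,    0,    0,    0,   21, 3488, 1762,    0,    3,    0,    0,
          1]), array([-0.74918489, -0.63086795, -0.51255102, -0.39423408, -0.27591715,
       -0.15760021, -0.03928328,  0.07903366,  0.19735059,  0.31566753,
        0.43398446,  0.5523014 ,  0.67061833]))
```

The crop confirms that only the cup at side (208,290) is bare grey aluminium; the pink cups are decoys. The lug triangulates to (0.476, 0.294, 0.160), which matches the expected height of 0.160. Next I'll measure the hook line and the bin.

Run:
```python
from h import *
S=dict(np.load("side0.npz"));T=dict(np.load("top0.npz"))
for im,n in((S,"S"),(T,"T")):
    P=cloud(im); m=(P[...,2]>.262)&(P[...,2]<.292)&(P[...,0]>.53)&(P[...,0]<.67)&(abs(P[...,1]+.03)<.05)
    p=P[m]; vx,vy,x0,y0=cv2.fitLine(p[:,:2].astype(np.float32),cv2.DIST_HUBER,0,.01,.01).ravel()
    s=(p[:,:2]-[x0,y0])@[vx,vy]; print(n,"yaw",np.degrees(np.arctan2(vy,vx)),"tip end",(np.array([x0,y0])+s.min()*np.array([vx,vy])).round(4))
    b=np.arange(s.min(),s.max(),.006)
    for i in b: 
        k=(s>=i)&(s<i+.006)
        if k.any(): print("  s=%.3f top z=%.3f"%(i+.003-s.min(),np.percentile(p[k][:,2],85)),end="")
    print()
    # column: white, z .1-.29, beyond
    m=(P[...,2]>.06)&(P[...,2]<.293)&(P[...,0]>.6)&(P[...,0]<.9)&(abs(P[...,1]+.04)<.09); p=P[m]
    s=(p[:,:2]-[x0,y0])@[vx,vy]; sm=((P[...,:2]-[x0,y0])@[vx,vy])
    h,e=np.histogram(s,30); print("  col along hist rel saddle-ish",list(zip(e.round(3),h)), "origin",x0,y0)
# bin
from scipy.ndimage import binary_erosion
P=cloud(T); hsv=cv2.cvtColor(T["color"],cv2.COLOR_BGR2HSV)
m=(hsv[...,0]>100)&(hsv[...,0]<125)&(hsv[...,1]>100); sub=np.zeros_like(m); sub[180:270,335:435]=1; m&=sub
p=P[m]; rim=p[p[:,2]>.02]; print("rim",cv2.minAreaRect((rim[:,:2]*1000).astype(np.float32)), rim.min(0),rim.max(0))
c=P[205:245,362:405].reshape(-1,3); c=c[~np.isnan(c).any(1)]; A=np.c_[c[:,:2],np.ones(len(c))]; co=np.linalg.lstsq(A,c[:,2],rcond=None)[0]; print("floor plane",co,"deg",np.degrees(np.arctan(co[:2])), np.abs(A@co-c[:,2]).max(),c.mean(0))
cv2.imwrite("pics/bin.png",cv2.resize(T["color"][170:280,320:440],None,fx=5,fy=5,interpolation=2))
for r in (195,210,225,240,255): print(r,[ (u,*P[r,u].round(3)) for u in range(342,428,6)])
```

```text
S yaw -11.991461 tip end [ 0.556  -0.0099]
  s=0.003 top z=0.285  s=0.009 top z=0.283  s=0.015 top z=0.278  s=0.021 top z=0.271  s=0.027 top z=0.270  s=0.033 top z=0.272  s=0.039 top z=0.276  s=0.045 top z=0.278  s=0.051 top z=0.281  s=0.057 top z=0.281  s=0.063 top z=0.282  s=0.069 top z=0.282  s=0.075 top z=0.282  s=0.081 top z=0.283  s=0.087 top z=0.281  s=0.093 top z=0.282  s=0.099 top z=0.283  s=0.105 top z=0.281  s=0.111 top z=0.284  s=0.117 top z=0.281
  col along hist rel saddle-ish [(np.float64(-0.01), np.int64(5)), (np.float64(-0.005), np.int64(5)), (np.float64(-0.0), np.int64(4)), (np.float64(0.005), np.int64(5)), (np.float64(0.01), np.int64(5)), (np.float64(0.015), np.int64(4)), (np.float64(0.02), np.int64(4)), (np.float64(0.025), np.int64(5)), (np.float64(0.03), np.int64(3)), (np.float64(0.035), np.int64(6)), (np.float64(0.04), np.int64(4)), (np.float64(0.045), np.int64(3)), (np.float64(0.05), np.int64(6)), (np.float64(0.055), np.int64(4)), (np.float64(0.06), np.int64(2)), (np.float64(0.065), np.int64(6)), (np.float64(0.07), np.int64(2)), (np.float64(0.075), np.int64(10)
[... 6543 characters left out ...]
), np.float64(-0.373), np.float64(-0.054)), (372, np.float64(0.348), np.float64(-0.394), np.float64(-0.054)), (378, np.float64(0.348), np.float64(-0.415), np.float64(-0.057)), (384, np.float64(0.348), np.float64(-0.435), np.float64(-0.054)), (390, np.float64(0.348), np.float64(-0.458), np.float64(-0.06)), (396, np.float64(0.348), np.float64(-0.481), np.float64(-0.064)), (402, np.float64(0.348), np.float64(-0.501), np.float64(-0.06)), (408, np.float64(0.348), np.float64(-0.524), np.float64(-0.065)), (414, np.float64(0.347), np.float64(-0.523), np.float64(-0.013)), (420, np.float64(0.347), np.float64(-0.524), np.float64(0.028)), (426, np.float64(0.357), np.float64(-0.913), np.float64(-0.743))]
```

View pics/bin.png

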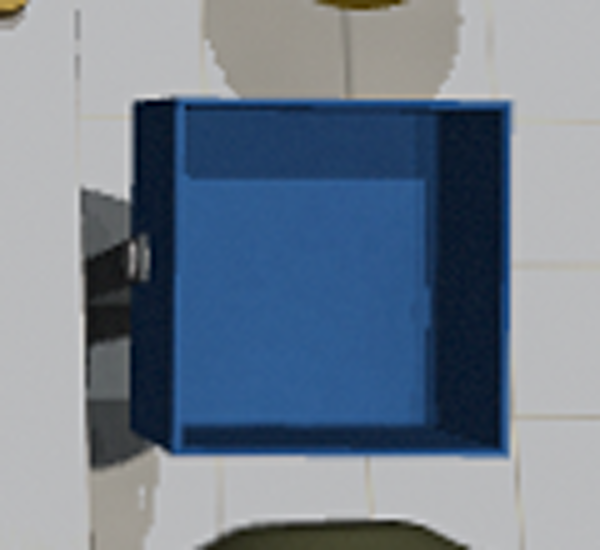

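Run:
```python
from h import *
T=dict(np.load("top0.npz"))
for r in (189.7,191): print(r,plane(T,384,r,.064))
for r in (259,261): print(r,plane(T,384,r,.028))
for u in (355,356.5): print(u,plane(T,u,225,.045))
for u in (420,422): print(u,plane(T,u,225,.045))
s=np.array([.5778,-.0177])
```

```text
189.7 [ 0.55312976 -0.40287237  0.064     ]
191 [ 0.54889379 -0.40265031  0.064     ]
259 [ 0.33413513 -0.40516416  0.028     ]
261 [ 0.32780303 -0.4048804   0.028     ]
355 [ 0.44112767 -0.30999555  0.045     ]
356.5 [ 0.44115908 -0.31483846  0.045     ]
420 [ 0.44233777 -0.52241681  0.045     ]
422 [ 0.44236997 -0.5290505   0.045     ]
```

Both views agree on these measurements:

| Item | Measured |
|---|---|
| Hook saddle | (0.5805, -0.018), yaw -12°, dip 26 mm behind the tip end, top at about 0.270 |
| Column face | About 123 mm on from the saddle, as stated |
| Bin floor centre | (0.457, -0.419, -0.060), slope 9.2°, rim about 226 x 222 mm outside |

Now I'll move towards the bucket.

```bash
python3 -m inch '85 40 -26 0 0; 80 81 -52 -10 0; 70 122 -78 -20 0; 60 162 -104 -30 0; 55 203 -130 -30 0; 55 243 -156 -30 0; 55 284 -182 -30 0; 55 324 -207 -30 0; 55 324 -207 -30 0' 30
python3 - <<'E'
import sys; sys.path.insert(0,'.')
from rig import env
s=env.observe(); print(s["q"].round(1) if hasattr(s["q"],"round") else s["q"])
E
```

```text
time_s: 1.23
position: [0.4015, -0.2477, 0.2611]
tool_rot: [[0.966, 0.257, -0.0], [0.257, -0.966, 0.001], [-0.0, -0.001, -1.0]]
ft_force: [-1.0, -0.4, -0.1]
grip_width: 0.0548
[-46.1  12.6  82.8   0.   84.6  29. ]
```

```bash
python3 -m inch '55 18 -47 0 0; 55 35 -94 0 0; 55 53 -141 0 0; 55 71 -188 0 0; 55 88 -235 0 0; 55 106 -282 0 0; 55 131 -334 0 1; 55 158 -390 0 2; 55 185 -447 0 2.4; 55 212 -505 0 2.4'; python3 -m inch '55 0 0 0 0; 55 0 0 0 0'
python3 - <<'E'
from rig import env
from h import *
s=env.observe(); print(s["q"],s["position"],s["tool_rot"])
im=env.get_image("side"); np.savez("s1.npz",**im); t=env.get_image("top"); np.savez("t1.npz",**t)
crop(im,130,150,290,310,4,"pics/s1.png")
E
```

```text
time_s: 2.48
position: [0.4777, 0.2915, 0.2611]
tool_rot: [[0.977, 0.211, -0.0], [0.211, -0.977, -0.0], [-0.0, 0.0, -1.0]]
ft_force: [1.4, -0.3, 2.1]
grip_width: 0.0551
time_s: 2.72
position: [0.4773, 0.2894, 0.2609]
tool_rot: [[0.977, 0.212, -0.001], [0.212, -0.977, -0.001], [-0.001, 0.001, -1.0]]
ft_force: [-0.2, 0.1, 0.8]
grip_width: 0.0553
[ 1.90854809e+01  2.15939918e+01  6.97317504e+01 -2.53931814e-02
  8.87357897e+01  9.68584578e+01] [0.47733426 0.28937007 0.26091514] [[ 9.77313553e-01  2.11795801e-01 -8.70018708e-04]
 [ 2.11795164e-01 -9.77313776e-01 -7.69883174e-04]
 [-1.01333929e-03  5.68151506e-04 -9.99999325e-01]]
```

View pics/s1.png

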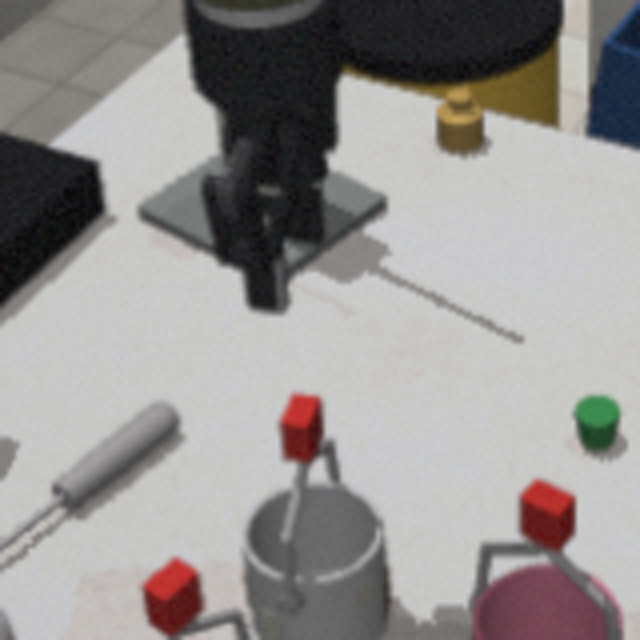

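The picture shows the open jaws at crop (270,270), straight above the grey bucket's red lug at (302,428). Descending with a 4 mm shift in y.

```bash
python3 -m inch '55 0 -4 20 0; 55 -0.5 -4 45 0; 55 -0.5 -4 65 0; 55 -0.5 -4 80 0; 55 -0.5 -4 80 0'
python3 - <<'E'
from rig import env
from h import *
im=env.get_image("side"); crop(im,160,200,260,320,5,"pics/s2.png"); t=env.get_image("top"); crop(t,100,150,220,270,5,"pics/t2.png")
E
```

```text
time_s: 3.45
position: [0.4758, 0.2933, 0.1808]
tool_rot: [[0.977, 0.211, -0.001], [0.211, -0.977, -0.001], [-0.001, 0.0, -1.0]]
ft_force: [-0.1, 0.3, 0.7]
grip_width: 0.0553
```

View pics/s2.png

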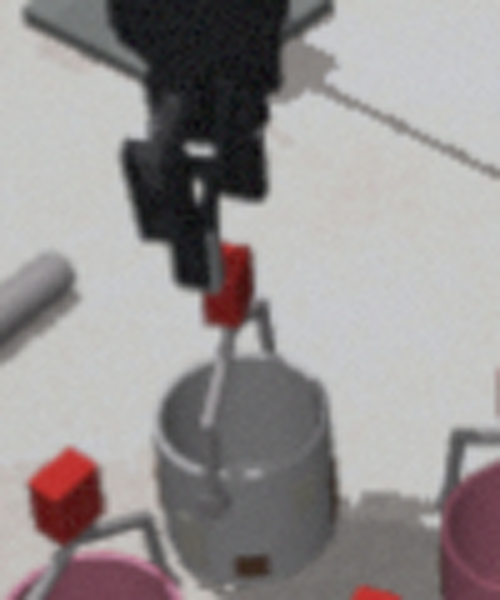

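The near finger (crop (195,285)) and the hidden far one straddle the lug at (228,285). Now down and grip.

```bash
python3 -m inch '55 0 0 12 0; 55 0 0 25 0; 55 0 0 36 0; 55 0 0 38 0; 45 0 0 38 0; 35 0 0 38 0; 20 0 0 38 0; 10 0 0 38 0; 10 0 0 38 0; 10 0 0 38 0' 40;  python3 -m inch '10 0 0 0 0; 10 0 0 0 0; 10 0 0 -3 0;10 0 0 -8 0;10 0 0 -16 0;10 0 0 -24 0;10 0 0 -24 0; 10 0 0 -24 0;10 0 0 -24 0'
python3 - <<'E'
from rig import env
from h import *
im=env.get_image("side"); crop(im,160,190,280,310,5,"pics/s3.png"); 
f=[]
for i in range(16): env.get_image("top"); f.append(env.observe()["ft_force"])
print(np.mean(f,0),np.std(f,0)); np.save("f3.npy",f)
E
```

```text
time_s: 4.8
position: [0.4761, 0.2944, 0.1437]
tool_rot: [[0.977, 0.212, 0.001], [0.212, -0.977, 0.001], [0.001, -0.0, -1.0]]
ft_force: [-0.2, 1.3, 3.9]
grip_width: 0.0255
time_s: 5.92
position: [0.4757, 0.2941, 0.1671]
tool_rot: [[0.977, 0.212, -0.001], [0.212, -0.977, -0.0], [-0.001, 0.0, -1.0]]
ft_force: [-0.1, -0.2, -2.7]
grip_width: 0.0254
[ 0.14423059 -0.00404449 -2.63517752] [0.41998058 0.39063658 0.56345685]
```

View pics/s3.png

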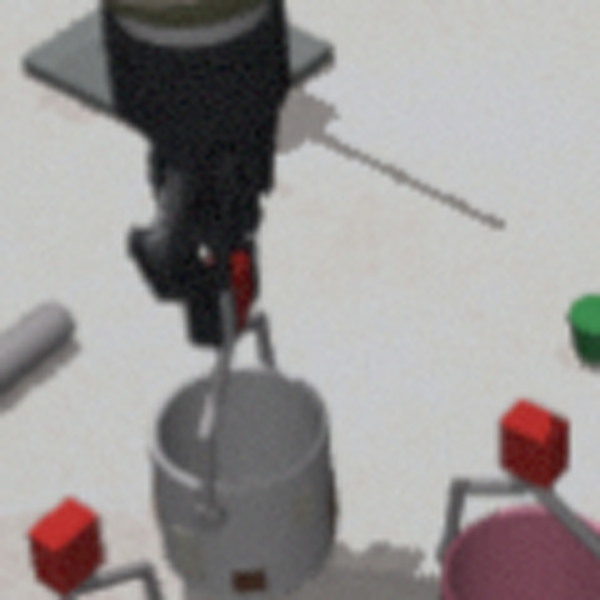

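The lug is held at 25.4 mm and the bucket hangs plumb. The force sensor has noise and an unknown offset, and the weight has to be known to about 0.2 N. I'll set the bucket back on its spot, read the empty-hand baseline, then lift again.

```bash
python3 -m inch '10 0 0 8 0;10 0 0 16 0;10 0 0 22 0;10 0 0 24 0;10 0 0 24 0;40 0 0 24 0;45 0 0 24 0;45 0 0 24 0;45 0 0 24 0'
python3 - <<'E'
from rig import env
from h import *
f=[]
for i in range(40): env.get_image("top"); f.append(env.observe()["ft_force"])
print(np.mean(f,0),np.std(f,0)); np.save("f0.npy",f)
E
python3 -m inch '10 0 0 0 0;10 0 0 0 0;10 0 0 0 0;10 0 0 0 0;10 0 0 0 0;10 0 0 -5 0;10 0 0 -15 0;10 0 0 -25 0;10 0 0 -25 0;10 0 0 -25 0'
python3 - <<'E'
from rig import env
from h import *
f=[]
for i in range(40): env.get_image("top"); f.append(env.observe()["ft_force"])
print(np.mean(f,0),np.std(f,0),env.observe()["time_s"]); np.save("f1.npy",f)
E
```

```text
time_s: 7.9
position: [0.4759, 0.2941, 0.1433]
tool_rot: [[0.977, 0.212, -0.0], [0.212, -0.977, 0.0], [-0.0, -0.0, -1.0]]
ft_force: [0.2, -0.2, 0.5]
grip_width: 0.0454
[-0.06785731 -0.12556528 -0.02894769] [0.47719688 0.51205937 0.46125442]
time_s: 11.15
position: [0.4757, 0.2941, 0.1682]
tool_rot: [[0.977, 0.212, -0.0], [0.212, -0.977, -0.0], [-0.0, 0.0, -1.0]]
ft_force: [-0.3, -0.0, -1.6]
grip_width: 0.0259
[ 0.04518353 -0.04400618 -2.53065912] [0.46027856 0.57588296 0.38568987] 13.15
```

The weight is 2.50 N (held -2.53 against empty -0.03), about 0.26 kg, so the spring should stretch about 36 mm. Lifting and moving to a point 90 mm outside the hook on its axis, turning to face along it.

```bash
python3 -m inch '10 0 0 -25 0;10 0 0 -60 0;10 -4 25 -95 2;10 -10 60 -125 6;10 -17 105 -140 10;10 -24 150 -140 14;10 -31 195 -140 18;10 -38 240 -140 22;10 -44 275 -140 24.2;10 -46 290 -140 24.2'; python3 -m inch '10 0 0 0 0;10 0 0 0 0;10 0 0 0 0';  python3 - <<'E'
from rig import env
from h import *
im=env.get_image("side"); np.savez("s4.npz",**im); crop(im,150,90,290,210,5,"pics/s4.png"); t=env.get_image("top"); np.savez("t4.npz",**t);crop(t,200,90,330,220,5,"pics/t4.png")
s=env.observe(); print(s["q"])
E
```

```text
time_s: 14.4
position: [0.4925, -0.0005, 0.3083]
tool_rot: [[0.978, -0.209, -0.0], [-0.209, -0.978, -0.0], [-0.0, 0.0, -1.0]]
ft_force: [1.0, 0.0, -2.2]
grip_width: 0.0253
time_s: 14.78
position: [0.4924, 0.002, 0.3083]
tool_rot: [[0.979, -0.205, 0.0], [-0.205, -0.979, 0.0], [-0.0, -0.0, -1.0]]
ft_force: [-0.2, 0.3, -2.5]
grip_width: 0.0257
[-1.36071517e+01  1.32501185e+01  7.41585116e+01  6.51397821e-03
  9.25895680e+01  8.82647150e+01]
```

View pics/s4.png

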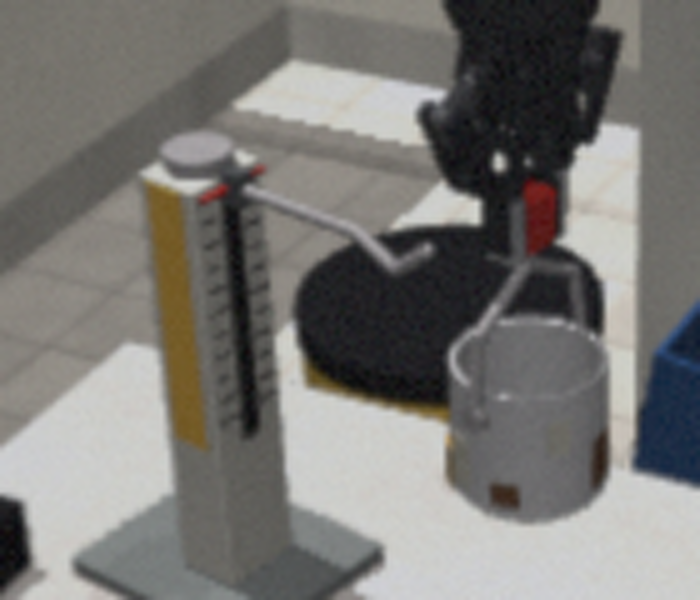

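View pics/t4.png

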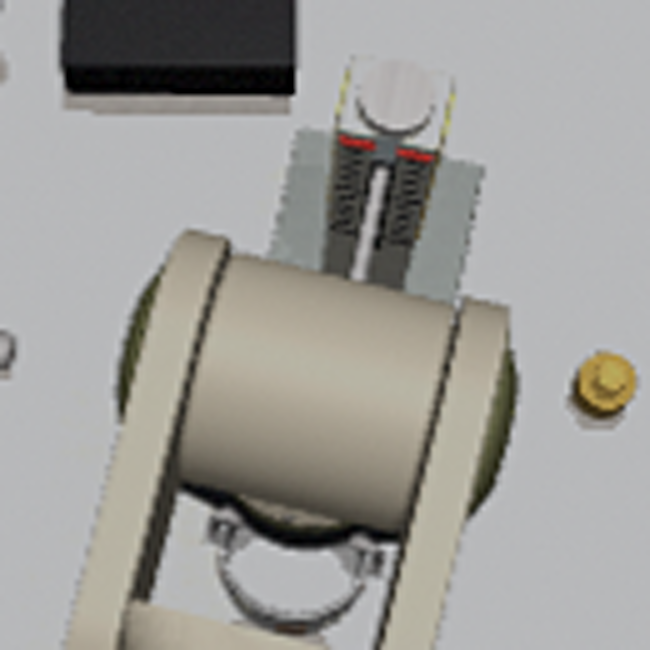

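Run:
```python
from h import *
S=dict(np.load("s4.npz"))
q=lambda x,y:(150+(x+.5)/5-.5,90+(y+.5)/5-.5)
ap=np.array([.4924,.002,.3083+.0163-.025])
print("apex proj",proj(S,ap),"seen",q(528,261)); lug=ap+[0,0,.025]
hsv=cv2.cvtColor(S["color"],cv2.COLOR_BGR2HSV); m=((hsv[...,0]<8)|(hsv[...,0]>172))&(hsv[...,1]>150); m[:120]=0;m[145:]=0;m[:,:248]=0;m[:,270:]=0
v,u=np.nonzero(m); print("lug proj",proj(S,lug),"red seen bbox",u.min(),u.max(),v.min(),v.max())
P=cloud(S); print(P[m].mean(0))
s=np.array([.5805,-.0183,.269]); print("saddle proj",proj(S,s),"seen",q(397,265)); t=s+[-.022*.978,.022*.208,.018-.004]; print("tip proj",proj(S,t),"seen",q(431,248))
for dy in(.003,):print(proj(S,s+[0,dy,0]),proj(S,s+[dy,0,0]),proj(S,s+[0,0,dy]))
# rel. ray on plane
print(plane(S,*q(397,265),.269),plane(S,*q(528,261),.2996),plane(S,*q(431,248),.283))
```

```text
apex proj [255.0417881 142.0524961] seen (255.2, 141.8)
lug proj [254.89675852 133.28075745] red seen bbox 255 260 125 139
[nan nan nan]
saddle proj [228.91793292 142.08134768] seen (229.0, 142.6)
tip proj [235.02160198 139.82687843] seen (235.8, 139.2)
[228.37650043 142.58019734] [227.93290998 141.85474087] [228.86731471 141.09276309]
[ 0.57893244 -0.01589531  0.269     ] [0.49261507 0.00065237 0.2996    ] [ 0.55873033 -0.01759753  0.283     ]
```

The apex and hook points project to within 0.7 px of where they are seen. Moving in over the tip.

```bash
python3 -m inch '10 10 0.3 0 0;10 25 0.6 0 0;10 40 1 0 0;10 55 1.4 0 0;10 70 1.4 0 0;10 82 1.4 0 0;10 90 1.4 0 0;10 90 1.4 0 0;10 90 1.4 0 0';  python3 - <<'E'
from rig import env
from h import *
im=env.get_image("side"); np.savez("s5.npz",**im); crop(im,180,90,290,210,5,"pics/s5.png")
for i in range(3): env.get_image("side"); print(env.observe()["position"],env.observe()["ft_force"])
E
```

```text
time_s: 16.0
position: [0.58, -0.0189, 0.3084]
tool_rot: [[0.978, -0.207, -0.0], [-0.207, -0.978, 0.0], [-0.0, -0.0, -1.0]]
ft_force: [-0.2, -0.4, -2.3]
grip_width: 0.0253
[ 0.57993571 -0.0188591   0.30856317] [-0.07721975 -0.22299562 -2.66207483]
[ 0.57996944 -0.01892301  0.30856797] [ 0.18847954 -0.36502827 -3.06494388]
[ 0.58000734 -0.01890197  0.30855082] [-0.11561082  0.09928916 -1.83393316]
```

View pics/s5.png

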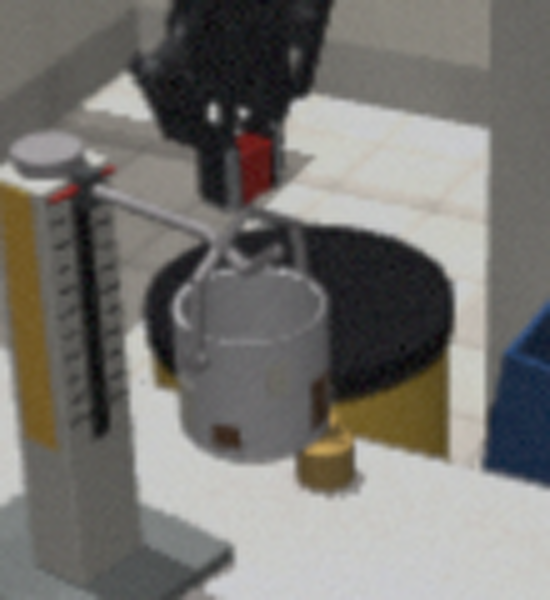

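The picture shows the hook passing through the bail, with the tip at crop (275,245) and the apex above the valley at (240,255). Contact is expected after 27 mm and balance after about 63 mm. Lowering slowly.

```bash
python3 -m inch '10 0 0 4 0;10 0 0 8 0;10 0 0 12 0;10 0 0 16 0;10 0 0 19 0;10 0 0 22 0;10 0 0 22 0'; 
python3 -m inch '10 0 0 2 0;10 0 0 4 0;10 0 0 6 0;10 0 0 8 0;10 0 0 10 0;10 0 0 12 0;10 0 0 14 0;10 0 0 16 0;10 0 0 18 0;10 0 0 20 0';  python3 - <<'E'
from rig import env
from h import *
im=env.get_image("side"); np.savez("s6.npz",**im); crop(im,180,90,290,210,5,"pics/s6.png")
f=[];
for i in range(16): env.get_image("side"); s=env.observe();f.append(s["ft_force"])
print(np.mean(f,0),s["position"],s["time_s"])
E
```

```text
time_s: 17.08
position: [0.5802, -0.019, 0.2861]
tool_rot: [[0.978, -0.207, -0.0], [-0.207, -0.978, 0.0], [-0.0, 0.0, -1.0]]
ft_force: [1.2, -0.3, -2.8]
grip_width: 0.0254
time_s: 18.32
position: [0.5803, -0.019, 0.2663]
tool_rot: [[0.978, -0.207, 0.0], [-0.207, -0.978, -0.0], [0.0, 0.0, -1.0]]
ft_force: [0.0, -0.5, -0.6]
grip_width: 0.0254
[ 0.60155073 -0.1403354  -1.39021045] [ 0.58024209 -0.019023    0.26634545] 19.175
```

View pics/s6.png

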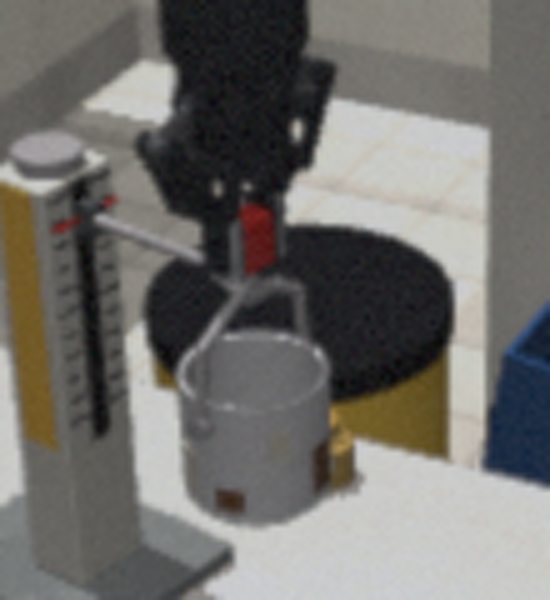

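The spring carries 1.14 N so far, as the geometry predicts. There's a +x side force of 0.6 N, which means the wire sits on the tip-side slope of the valley, so I'll nudge 1.5 mm towards the column while lowering.

```bash
python3 -m inch '10 0.5 0 2 0;10 1 0 4 0;10 1.5 0 6 0;10 1.5 0 8 0;10 1.5 0 10 0;10 1.5 0 12 0;10 1.5 0 14 0;10 1.5 0 14 0';  python3 - <<'E'
from rig import env
from h import *
f=[];
for i in range(30): env.get_image("side"); s=env.observe();f.append(s["ft_force"])
print(np.mean(f,0),s["position"],s["time_s"])
E
```

```text
time_s: 20.18
position: [0.5817, -0.0193, 0.2522]
tool_rot: [[0.978, -0.207, 0.0], [-0.207, -0.978, 0.0], [0.0, -0.0, -1.0]]
ft_force: [1.0, 0.0, 0.3]
grip_width: 0.0258
[ 1.00875509  0.41809737 -0.38316292] [ 0.58172615 -0.01931733  0.25232771] 21.675
```

```bash
python3 -m inch '10 0.7 0 0 0;10 1.4 0 0 0;10 2 0 0 0;10 2 0 0 0';  python3 - <<'E'
from rig import env
from h import *
f=[];
for i in range(24): env.get_image("side"); s=env.observe();f.append(s["ft_force"])
print(np.mean(f,0),s["position"],s["time_s"])
im=env.get_image("side"); np.savez("s7.npz",**im); crop(im,190,110,270,210,6,"pics/s7.png")
E
```

```text
time_s: 22.18
position: [0.5831, -0.0196, 0.2521]
tool_rot: [[0.978, -0.207, -0.002], [-0.207, -0.978, 0.0], [-0.002, 0.0, -1.0]]
ft_force: [-5.0, 1.5, -0.7]
grip_width: 0.0256
[-4.90119456  1.54717031 -0.47381233] [ 0.58359551 -0.01968871  0.25230802] 23.375
```

View pics/s7.png

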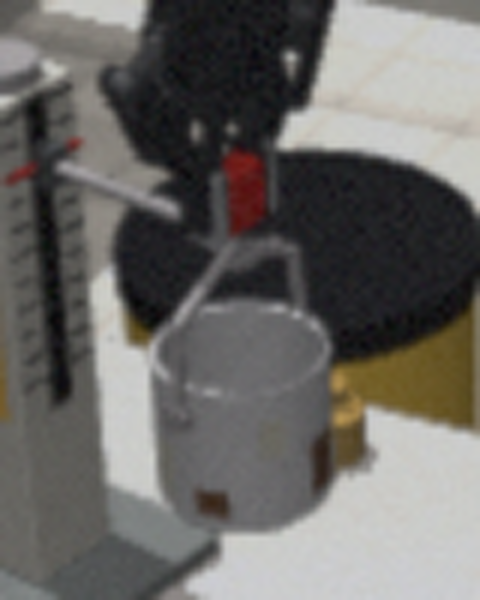

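A -4.9 N side force for 2 mm means high friction has wedged the wire against the column-side slope. The neutral point is about 1.6 mm back.

```bash
python3 -m inch '10 -0.4 0 0 0;10 -0.8 0 0 0;10 -1.2 0 0 0;10 -1.6 0 0 0;10 -1.6 0 0 0';  python3 - <<'E'
from rig import env
from h import *
f=[];
for i in range(24): env.get_image("side"); s=env.observe();f.append(s["ft_force"])
print(np.mean(f,0),s["position"],s["time_s"])
E
```

```text
time_s: 24.05
position: [0.5824, -0.0195, 0.2525]
tool_rot: [[0.978, -0.207, 0.001], [-0.207, -0.978, -0.0], [0.001, 0.0, -1.0]]
ft_force: [1.0, -0.2, -0.5]
grip_width: 0.0256
[ 2.56437821 -0.17527247 -0.26429085] [ 0.58214933 -0.01942147  0.25234242] 25.25
```

```bash
python3 -m inch '10 0.3 0 1 0;10 0.5 0 2 0;10 0.5 0 3 0;10 0.5 0 4 0;10 0.5 0 4.5 0;10 0.5 0 4.5 0';  python3 - <<'E'
from rig import env
from h import *
f=[];
for i in range(50): env.get_image("side"); s=env.observe();f.append(s["ft_force"])
print(np.mean(f,0),np.std(f,0)/7,s["position"],s["time_s"])
im=env.get_image("side"); np.savez("s8.npz",**im)
E
```

```text
time_s: 26.0
position: [0.5824, -0.0195, 0.2477]
tool_rot: [[0.978, -0.207, -0.001], [-0.207, -0.978, 0.0], [-0.001, 0.0, -1.0]]
ft_force: [-0.7, 0.1, 0.2]
grip_width: 0.0254
[-2.10940534  0.36671776 -0.1668184 ] [0.10214816 0.07316837 0.06379769] [ 0.58256424 -0.01948493  0.24780956] 28.5
```

```bash
python3 -m inch '10 -0.2 0 0.7 0;10 -0.4 0 1.4 0;10 -0.4 0 1.7 0;10 -0.4 0 1.7 0';  python3 - <<'E'
from rig import env
from h import *
f=[];
for i in range(40): env.get_image("side"); s=env.observe();f.append(s["ft_force"])
print(np.mean(f,0),np.std(f,0)/6.3,s["position"],s["time_s"])
im=env.get_image("side"); np.savez("s8.npz",**im); crop(im,190,110,270,210,6,"pics/s8.png")
E
```

```text
time_s: 29.05
position: [0.5824, -0.0194, 0.2462]
tool_rot: [[0.978, -0.207, 0.001], [-0.207, -0.978, -0.0], [0.001, -0.0, -1.0]]
ft_force: [-0.3, 0.5, 0.9]
grip_width: 0.0251
[ 1.55380634 -0.10316273  0.01257876] [0.14569631 0.07007036 0.06740345] [ 0.58220925 -0.01940552  0.24613023] 31.05
```

The hand now carries 0.04 N ± 0.07. Easing the side force, dropping the grip to 20 N and letting go.

```bash
python3 -m inch '10 0.3 0 0 0;10 0.3 0 0 0;10 0.3 0 0 0' 20; python3 -m inch '29 0 0 0 0;34 0 0 0 0;42 0 0 0 0;50 0 0 0 0;50 0 0 0 0; 50 0 0 0 0;50 0 0 0 0';  python3 - <<'E'
from rig import env
from h import *
f=[];
im=env.get_image("side"); np.savez("s9.npz",**im); crop(im,190,110,270,210,6,"pics/s9.png")
for i in range(12): env.get_image("side"); s=env.observe();f.append(s["ft_force"])
print(np.mean(f,0),s["position"],s["time_s"])
im=env.get_image("side"); np.savez("s10.npz",**im); crop(im,190,110,270,210,6,"pics/s10.png")
E
```

```text
time_s: 31.48
position: [0.5823, -0.0194, 0.2461]
tool_rot: [[0.978, -0.207, -0.001], [-0.207, -0.978, 0.0], [-0.001, -0.0, -1.0]]
ft_force: [1.1, 0.6, 0.3]
grip_width: 0.025
time_s: 32.35
position: [0.5825, -0.0195, 0.2461]
tool_rot: [[0.978, -0.207, -0.0], [-0.207, -0.978, 0.0], [-0.0, -0.0, -1.0]]
ft_force: [0.5, 0.6, -0.2]
grip_width: 0.0499
[-0.00421066  0.27038442 -0.095576  ] [ 0.58248621 -0.01947193  0.24616151] 33.0
```

View pics/s10.png

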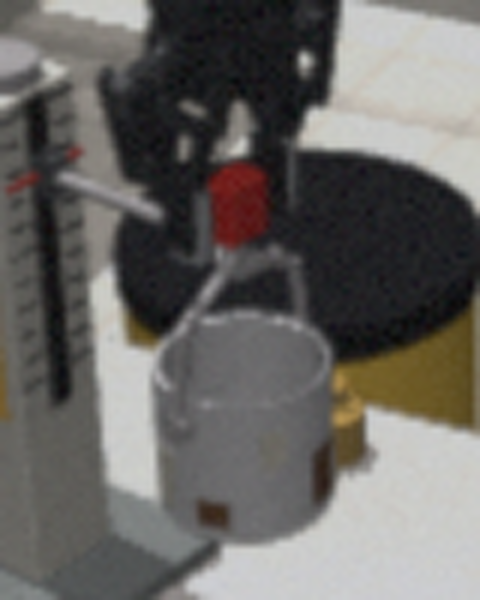

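View pics/s8.png

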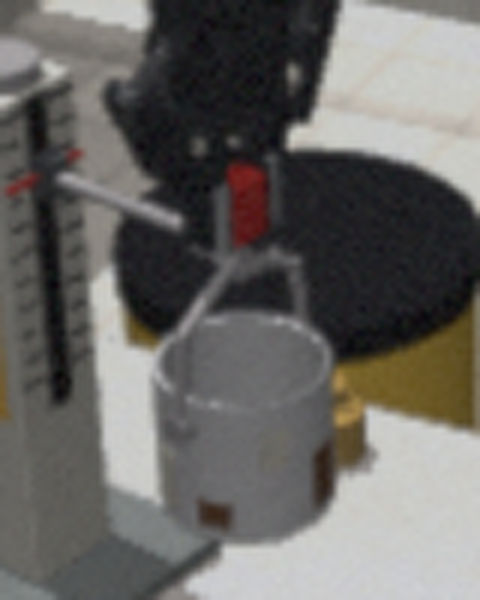

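The bucket hangs on the hook with clear gaps either side of the lug (crop (237,205)), and the red pointer hasn't moved. Waiting and checking for rest.

Run:
```python
from rig import env
from h import *
r=dict(np.load("s10.npz"))["color"][155:205,215:250]
for i in range(54):
    im=env.get_image("side")
    if i%6==0:
        g=cv2.cvtColor(im["color"][155:205,215:250],cv2.COLOR_BGR2GRAY).astype(np.float32); g0=cv2.cvtColor(r,cv2.COLOR_BGR2GRAY).astype(np.float32)
        print(np.round(cv2.phaseCorrelate(g0,g,cv2.createHanningWindow((35,50),cv2.CV_32F))[0],2),end=" ")
print(env.observe()["time_s"])
```

```text
[0.09 0.02] [ 0.   -0.07] [0.09 0.  ] [-0.01 -0.05] [-0.03  0.1 ] [-0.03  0.04] [0.08 0.09] [-0.1   0.04] [-0.06 -0.11] 35.75
```

The bucket is at rest to ±0.1 px for over 2.7 s. Waiting a little longer, then gripping gently and lifting at 20 mm/s.

```bash
python3 -m inch '50 0 0 0 0;50 0 0 0 0;50 0 0 0 0;50 0 0 0 0;40 0 0 0 0;34 0 0 0 0;30 0 0 0 0;27 0 0 0 0;22 0 0 0 0;12 0 0 0 0' 25; python3 -m inch '10 0 0 0 0;10 0 0 0 0;10 0 0 0 0' 40; python3 -m inch '10 0 0 -1 0;10 0 0 -3 0;10 0 0 -5.5 0;10 0 0 -8 0;10 0 0 -10.5 0;10 0 0 -13 0;10 0 0 -15.5 0;10 0 0 -18 0;10 0 0 -20.5 0;10 0 0 -23 0'; python3 -m inch '10 0 0 -2 0;10 0 0 -4 0;10 0 0 -6 0;10 0 0 -8 0;10 0 0 -10 0;10 0 0 -12 0;10 0 0 -14 0;10 0 0 -16 0;10 0 0 -19 0;10 0 0 -22 0'
```

```text
time_s: 37.0
position: [0.5825, -0.0194, 0.2461]
tool_rot: [[0.978, -0.207, -0.0], [-0.207, -0.978, 0.0], [-0.0, -0.0, -1.0]]
ft_force: [0.8, 0.3, 0.1]
grip_width: 0.0257
time_s: 37.38
position: [0.5825, -0.0194, 0.2461]
tool_rot: [[0.978, -0.207, 0.0], [-0.207, -0.978, 0.0], [0.0, -0.0, -1.0]]
ft_force: [-0.5, 0.8, -0.2]
grip_width: 0.0251
time_s: 38.62
position: [0.5825, -0.0195, 0.2692]
tool_rot: [[0.978, -0.207, -0.0], [-0.207, -0.978, 0.0], [-0.0, 0.0, -1.0]]
ft_force: [-0.7, 0.4, -1.7]
grip_width: 0.0255
time_s: 39.88
position: [0.5825, -0.0195, 0.2913]
tool_rot: [[0.978, -0.207, 0.0], [-0.207, -0.978, -0.0], [0.0, 0.0, -1.0]]
ft_force: [-0.6, 0.1, -1.8]
grip_width: 0.0254
```

```bash
python3 -m inch '10 0 0 -5 0;10 0 0 -10 0;10 0 0 -15 0;10 0 0 -18 0;10 0 0 -18 0'
python3 - <<'E'
from rig import env
from h import *
im=env.get_image("side"); crop(im,180,90,290,210,5,"pics/s11.png")
E
```

```text
time_s: 40.5
position: [0.5825, -0.0195, 0.3093]
tool_rot: [[0.978, -0.207, 0.0], [-0.207, -0.978, -0.0], [0.0, -0.0, -1.0]]
ft_force: [0.3, -0.5, -2.5]
grip_width: 0.0254
```

View pics/s11.png

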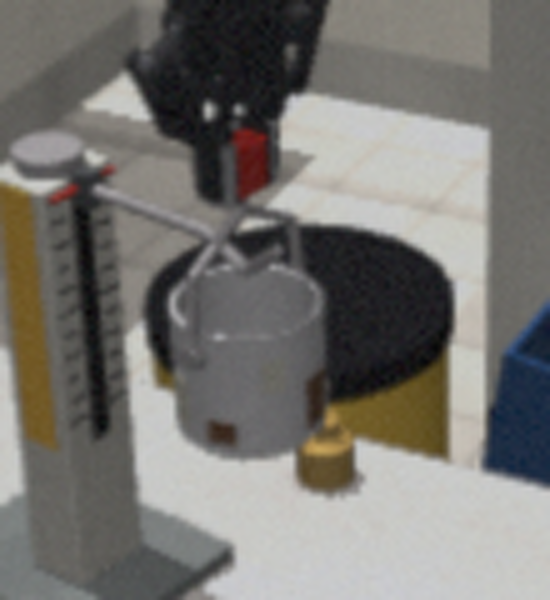

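The hook is back at its unloaded height and the bail hangs clear above it. Backing straight out, then over the bin.

```bash
python3 -m inch '10 -8 0 2 0;10 -20 0 3 0;10 -33 0 3 0;10 -47 0 3 0;10 -61 0 3 0;10 -75 0 3 0;10 -88 0 3 0;10 -95 0 3 0;10 -95 0 3 0'; python3 -m inch '10 3 20 0 0;10 9 65 0 -2;10 16 115 0 -4;10 22 165 0 -6;10 29 215 0 -8;10 35 265 0 -10;10 42 315 0 -11;10 48 360 0 -12;10 53 400 0 -12;10 55 416 0 -12'; python3 -m inch '10 0 0 0 0;10 0 0 0 0;10 0 0 0 0'
python3 - <<'E'
from rig import env
from h import *
im=env.get_image("side"); crop(im,180,90,390,270,3,"pics/s12.png");im=env.get_image("top"); crop(im,280,120,480,280,4,"pics/t12.png")
E
```

```text
time_s: 41.68
position: [0.4893, 0.0002, 0.3063]
tool_rot: [[0.978, -0.207, 0.0], [-0.207, -0.978, -0.0], [0.0, -0.0, -1.0]]
ft_force: [0.4, 0.1, -2.6]
grip_width: 0.0253
time_s: 42.92
position: [0.4569, -0.4204, 0.305]
tool_rot: [[1.0, -0.001, -0.001], [-0.001, -1.0, 0.001], [-0.001, -0.001, -1.0]]
ft_force: [0.1, 0.1, -2.6]
grip_width: 0.025
time_s: 43.3
position: [0.4577, -0.417, 0.3066]
tool_rot: [[1.0, 0.002, 0.0], [0.002, -1.0, -0.0], [0.0, 0.0, -1.0]]
ft_force: [0.1, 0.8, -2.2]
grip_width: 0.0255
```

View pics/s12.png

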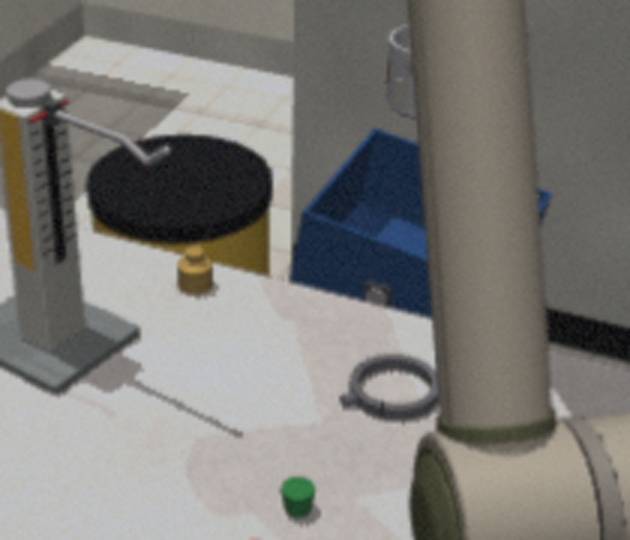

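View pics/t12.png

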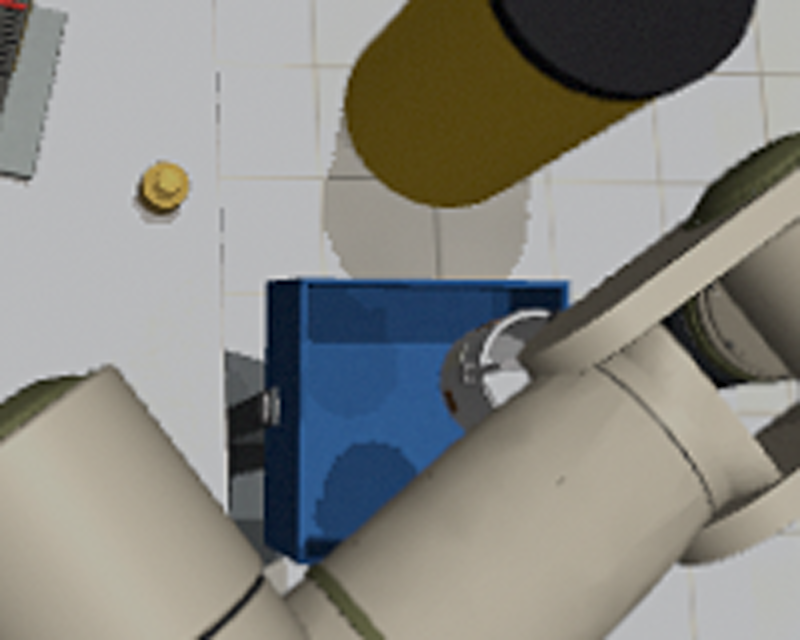

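The side view shows the hook at its rest height and the bystanders where they were; the bucket is over the bin (top crop (500,370), offset by perspective). Descending to about 30 mm above the floor.

```bash
python3 -m inch '10 0 1 15 0;10 0 2 37 0;10 0 2 60 0;10 0 2 83 0;10 0 2 106 0;10 0 2 129 0;10 0 2 152 0;10 0 2 170 0;10 0 2 180 0;10 0 2 180 0' 30; python3 -m inch '10 0 0 4 0;10 0 0 8 0;10 0 0 12 0;10 0 0 16 0;10 0 0 20 0;10 0 0 24 0;10 0 0 26 0;10 0 0 26 0' 20
python3 - <<'E'
from rig import env
from h import *
f=[]
for i in range(10): im=env.get_image("side"); f.append(env.observe()["ft_force"])
print(np.mean(f,0),env.observe()["position"])
crop(im,260,90,390,200,5,"pics/s13.png");im=env.get_image("top"); crop(im,320,160,450,280,5,"pics/t13.png")
E
```

```text
time_s: 44.65
position: [0.4573, -0.4199, 0.1259]
tool_rot: [[1.0, 0.001, -0.0], [0.001, -1.0, 0.001], [-0.0, -0.001, -1.0]]
ft_force: [-0.4, -0.5, -1.2]
grip_width: 0.0255
time_s: 45.65
position: [0.4572, -0.4202, 0.1]
tool_rot: [[1.0, 0.001, -0.0], [0.001, -1.0, 0.0], [-0.0, -0.0, -1.0]]
ft_force: [0.5, 0.5, -2.2]
grip_width: 0.0252
[ 0.13813759  0.2567847  -2.41026583] [ 0.45725101 -0.42021223  0.10015368]
```

View pics/s13.png

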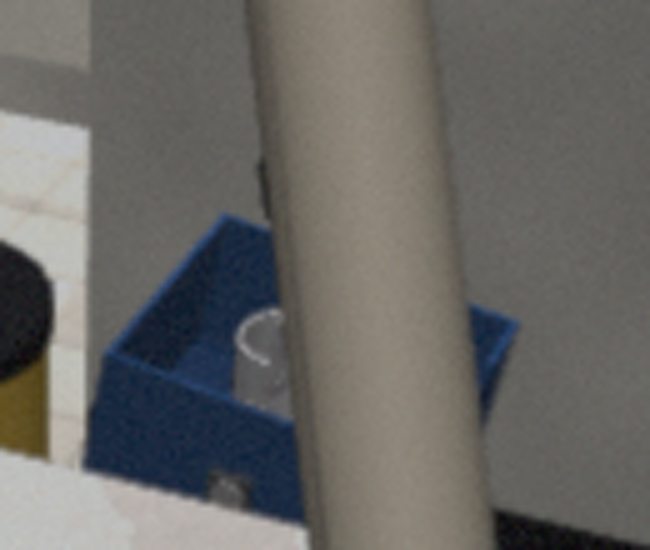

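View pics/t13.png

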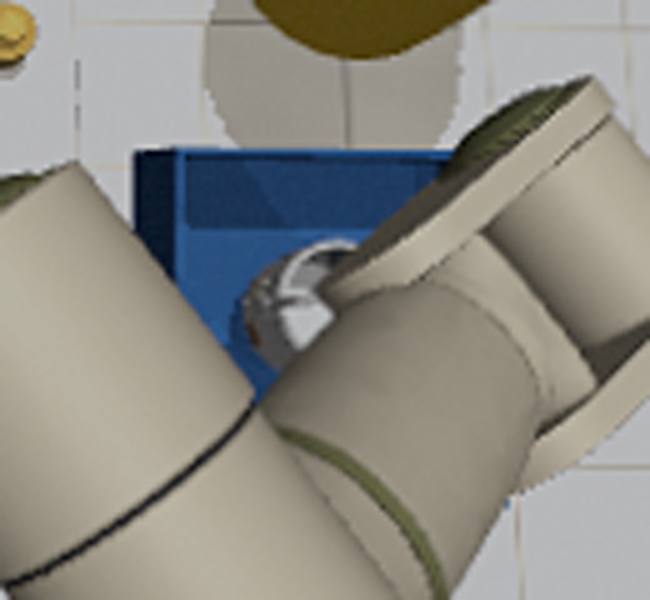

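The bucket is inside the bin, clear of the walls, with its full weight still on the hand. Feeling for the floor.

```bash
python3 -m inch '10 0 0 2 0;10 0 0 4 0;10 0 0 6 0;10 0 0 8 0;10 0 0 8 0'
python3 - <<'E'
from rig import env
import numpy as np
f=[];w=[]
for i in range(6): im=env.get_image("side"); s=env.observe();f.append(s["ft_force"]);w.append(s["wrist_torque"])
print(np.mean(f,0),np.mean(w,0),s["position"])
E
python3 -m inch '10 0 0 1 0;10 0 0 2 0;10 0 0 3 0;10 0 0 3 0'
python3 - <<'E'
from rig import env
import numpy as np
f=[];w=[]
for i in range(6): im=env.get_image("side"); s=env.observe();f.append(s["ft_force"]);w.append(s["wrist_torque"])
print(np.mean(f,0),np.mean(w,0),s["position"])
E
```

```text
time_s: 46.82
position: [0.4572, -0.4201, 0.0919]
tool_rot: [[1.0, 0.001, -0.0], [0.001, -1.0, 0.0], [-0.0, -0.0, -1.0]]
ft_force: [0.1, -0.2, -2.9]
grip_width: 0.0255
[ 0.09832796  0.09656188 -2.22352186] [0.00747134 0.00224271 0.01171494] [ 0.45729397 -0.42020344  0.09219825]
time_s: 47.62
position: [0.4572, -0.4201, 0.089]
tool_rot: [[1.0, 0.001, -0.0], [0.001, -1.0, 0.0], [-0.0, -0.0, -1.0]]
ft_force: [0.1, 0.9, -2.3]
grip_width: 0.0256
[-0.10864503 -0.02513673 -2.73581848] [ 0.01070934  0.00253314 -0.0020086 ] [ 0.45726316 -0.42018361  0.08914381]
```

```bash
python3 -m inch '10 0 0 1 0;10 0 0 2 0;10 0 0 2.5 0;10 0 0 2.5 0'
python3 - <<'E'
from rig import env
import numpy as np
f=[];w=[]
for i in range(6): im=env.get_image("side"); s=env.observe();f.append(s["ft_force"]);w.append(s["wrist_torque"])
print(np.mean(f,0),np.mean(w,0),s["position"])
E
```

```text
time_s: 48.42
position: [0.4573, -0.4204, 0.088]
tool_rot: [[1.0, 0.001, 0.001], [0.001, -1.0, -0.001], [0.001, 0.001, -1.0]]
ft_force: [-3.1, 1.9, 8.1]
grip_width: 0.0258
[-2.3543334   1.77805282  8.49678977] [0.57470782 0.391983   0.06339036] [ 0.45735787 -0.42042394  0.08805137]
```

Contact came at TCP z 0.0885, as predicted. Now I'll lean the bucket back onto the 9° floor along the arc (25 mm towards -x, 9 mm down) while the lug turns between the pads.

```bash
python3 -m inch '10 0 0 -1 0;10 -3 0 -0.2 0;10 -6.5 0 0.8 0;10 -10 0 1.9 0;10 -13 0 2.9 0;10 -16 0 4 0;10 -16 0 4 0' 20
python3 - <<'E'
from rig import env
import numpy as np
f=[];w=[]
for i in range(6): im=env.get_image("side"); s=env.observe();f.append(s["ft_force"]);w.append(s["wrist_torque"])
print(np.mean(f,0),np.mean(w,0),s["position"])
from h import *
im=env.get_image("top"); crop(im,320,160,450,280,5,"pics/t14.png")
E
```

```text
time_s: 49.6
position: [0.4416, -0.4204, 0.0838]
tool_rot: [[1.0, 0.001, 0.002], [0.001, -1.0, -0.001], [0.002, 0.001, -1.0]]
ft_force: [-0.3, 3.1, 9.3]
grip_width: 0.0254
[-1.09370862  2.3251852   9.63809412] [ 0.72826996 -0.20215024  0.11207114] [ 0.44164048 -0.42039605  0.08382753]
```

View pics/t14.png

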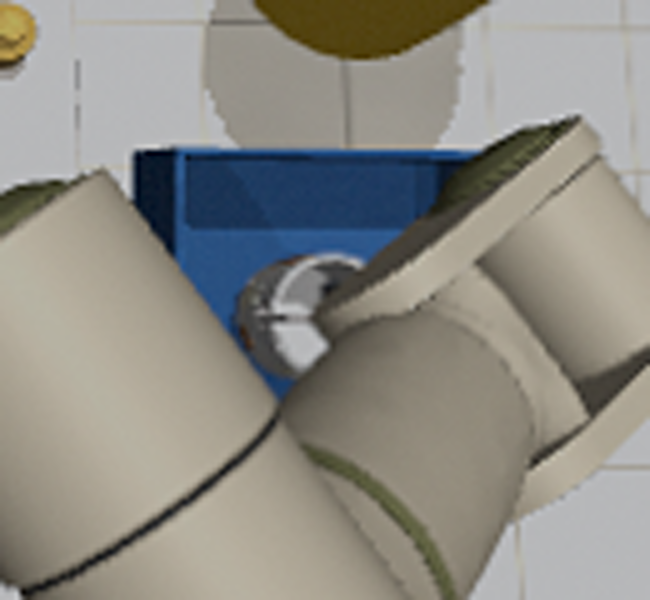

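```bash
python3 -m inch '10 -3 0 0.7 0;10 -6 0 1.8 0;10 -9 0 3 0;10 -9 0 3 0'
python3 - <<'E'
from rig import env
import numpy as np
f=[];w=[]
for i in range(6): im=env.get_image("side"); s=env.observe();f.append(s["ft_force"]);w.append(s["wrist_torque"])
print(np.mean(f,0),np.mean(w,0),s["position"])
from h import *
im=env.get_image("top"); crop(im,320,160,450,280,5,"pics/t15.png")
E
```

```text
time_s: 50.45
position: [0.4327, -0.4203, 0.0808]
tool_rot: [[1.0, 0.001, 0.002], [0.001, -1.0, -0.001], [0.002, 0.001, -1.0]]
ft_force: [-0.1, 3.8, 10.0]
grip_width: 0.0252
[-0.92814577  3.13734526  9.54319035] [ 0.76086105 -0.33225518  0.13470813] [ 0.43271302 -0.42027537  0.08077461]
```

View pics/t15.png

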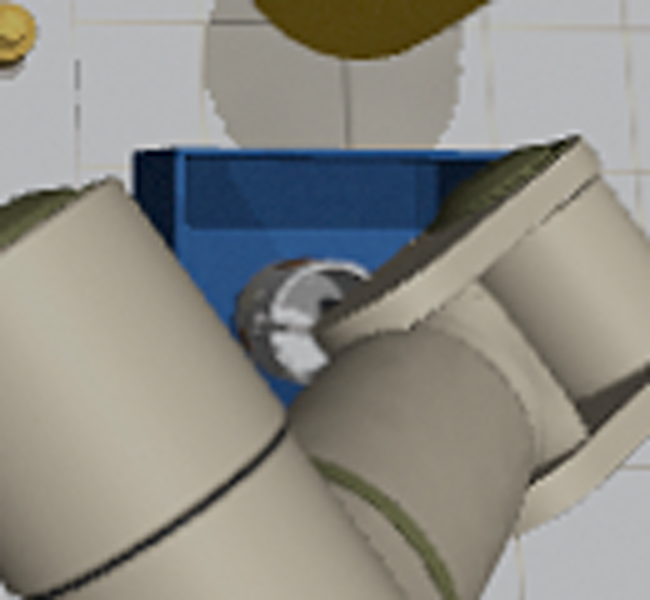

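Run:
```python
from rig import env
from h import *
Z=[]
for i in range(4):
    im=env.get_image("top"); Z.append(im["range_z"])
im["range_z"]=np.median(Z,0); np.savez("t16.npz",**im)
P=cloud(im); hsv=cv2.cvtColor(im["color"],cv2.COLOR_BGR2HSV)
for v in range(210,240,2): 
    row=[(u,)+tuple((P[v,u]*1000).round().astype(int))+(int(hsv[v,u,1]),int(hsv[v,u,2])) for u in range(366,396,2) if hsv[v,u,1]<90 and P[v,u,2]>-.03 and P[v,u,2]<.06]
    print(v,[r[:4] for r in row])
```

```text
210 []
212 [(380, np.int64(489), np.int64(-409), np.int64(0)), (382, np.int64(489), np.int64(-415), np.int64(3)), (384, np.int64(487), np.int64(-417), np.int64(17))]
214 [(374, np.int64(486), np.int64(-397), np.int64(-26)), (376, np.int64(484), np.int64(-399), np.int64(-11)), (378, np.int64(482), np.int64(-399), np.int64(9)), (380, np.int64(479), np.int64(-399), np.int64(26)), (386, np.int64(485), np.int64(-434), np.int64(-14)), (388, np.int64(482), np.int64(-432), np.int64(9)), (390, np.int64(480), np.int64(-432), np.int64(27)), (392, np.int64(480), np.int64(-440), np.int64(24))]
216 [(372, np.int64(479), np.int64(-390), np.int64(-26)), (374, np.int64(477), np.int64(-391), np.int64(-8)), (376, np.int64(475), np.int64(-391), np.int64(11)), (378, np.int64(473), np.int64(-393), np.int64(25)), (388, np.int64(479), np.int64(-446), np.int64(-26)), (390, np.int64(477), np.int64(-445), np.int64(-7))]
218 [(370, np.int64(472), np.int64(-383), np.int64(-28)), (372, np.int64(470), np.int64(-384), np.int64(-11)), (374, np.int64(469), np.int64(-386), np.int64(5)), (376, np.int64(467), np.int64(-
[... 777 characters left out ...]
int64(438), np.int64(-382), np.int64(53)), (380, np.int64(437), np.int64(-387), np.int64(57))]
228 [(370, np.int64(438), np.int64(-382), np.int64(-28)), (372, np.int64(436), np.int64(-382), np.int64(-7)), (374, np.int64(435), np.int64(-382), np.int64(14))]
230 [(372, np.int64(431), np.int64(-385), np.int64(-18)), (374, np.int64(429), np.int64(-384), np.int64(5)), (376, np.int64(428), np.int64(-387), np.int64(17))]
232 [(374, np.int64(423), np.int64(-389), np.int64(-9)), (376, np.int64(422), np.int64(-389), np.int64(11))]
234 [(376, np.int64(417), np.int64(-396), np.int64(-10)), (378, np.int64(415), np.int64(-394), np.int64(14))]
236 [(380, np.int64(409), np.int64(-401), np.int64(13))]
238 []
```

The rim height falls from 27 mm at x=0.480 to 13 mm at x=0.409, which is roughly the floor's slope, so the bucket sits flush. Relieving the press and checking before release.

```bash
python3 -m inch '10 0 0 -0.6 0;10 0 0 -1.2 0;10 0 0 -1.2 0'
python3 - <<'E'
from rig import env
import numpy as np
f=[]
for i in range(8): im=env.get_image("side"); s=env.observe();f.append(s["ft_force"])
print(np.mean(f,0),s["position"],s["time_s"])
E
```

```text
time_s: 51.38
position: [0.4323, -0.4204, 0.0809]
tool_rot: [[1.0, 0.001, 0.0], [0.001, -1.0, -0.0], [0.0, 0.0, -1.0]]
ft_force: [0.9, 0.8, 2.5]
grip_width: 0.0252
[1.35201745 0.41362362 2.16747443] [ 0.4323115  -0.42032159  0.08084111] 51.775
```

Small load now. Opening stepwise, then straight up.

```bash
python3 -m inch '29 0 0 -0.3 0;34 0 0 -0.3 0;42 0 0 -0.3 0;52 0 0 -0.3 0;52 0 0 -0.3 0;52 0 0 -5 0;52 0 0 -20 0;52 0 0 -45 0;52 0 0 -80 0;52 0 0 -120 0'; python3 -m inch '52 0 0 -40 0;52 0 0 -80 0;52 -30 -20 -100 0;52 -60 -60 -100 0;52 -90 -105 -100 0;52 -95 -150 -100 0;52 -95 -200 -100 0;52 -95 -240 -100 0;52 -95 -240 -100 0'
python3 - <<'E'
from rig import env
from h import *
im=env.get_image("side"); cv2.imwrite("pics/s17.png",im["color"]);np.savez("s17.npz",**im);im=env.get_image("top"); cv2.imwrite("pics/t17.png",im["color"]);np.savez("t17.npz",**im)
s=env.observe();print(s["position"],s["ft_force"],s["time_s"])
E
```

```text
time_s: 53.02
position: [0.4322, -0.42, 0.2029]
tool_rot: [[1.0, 0.001, 0.0], [0.001, -1.0, -0.0], [0.0, 0.0, -1.0]]
ft_force: [0.2, 0.5, 0.7]
grip_width: 0.052
time_s: 54.15
position: [0.3367, -0.1783, 0.3023]
tool_rot: [[1.0, 0.004, 0.002], [0.004, -1.0, -0.002], [0.002, 0.002, -1.0]]
ft_force: [-0.8, -0.1, -1.1]
grip_width: 0.0522
[ 0.33707934 -0.18045242  0.30166937] [-0.58616078  0.27410754 -0.56437208] 54.25
```

View pics/t17.png

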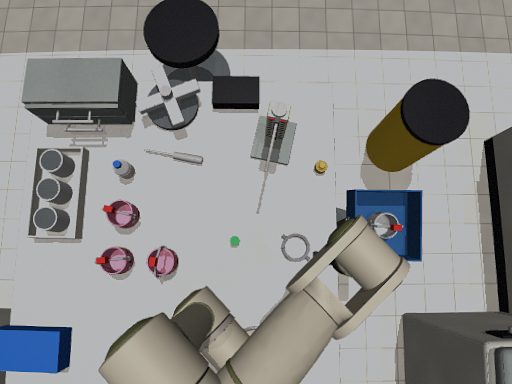

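View pics/s17.png

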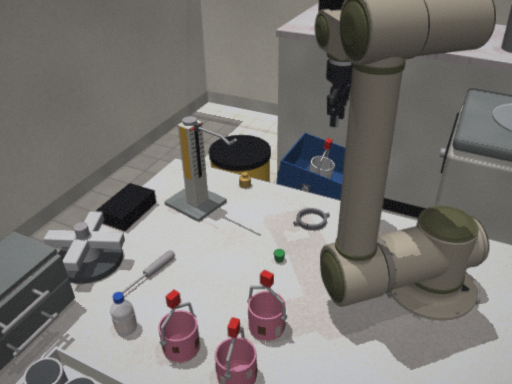

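The bucket stands in the bin, with its lug at top (398,227) and side (328,143), and the bystanders haven't moved. One last numeric check, then I'll hand in.

Run:
```python
from rig import env
from h import *
S=dict(np.load("s17.npz"));T=dict(np.load("t17.npz"));S0=dict(np.load("side0.npz"))
def red(im,x0,x1,y0,y1):
    hsv=cv2.cvtColor(im["color"],cv2.COLOR_BGR2HSV); m=((hsv[...,0]<8)|(hsv[...,0]>172))&(hsv[...,1]>150)
    v,u=np.nonzero(m[y0:y1,x0:x1]); return u.mean()+x0,v.mean()+y0
a,b=red(S,315,340,130,165),red(T,385,412,215,240); p,e=tri(S,a,T,b); print(a,b,p,e,"in bin",p-[.457,-.419,-.060])
g=lambda i:cv2.cvtColor(i["color"][120:150,185:240],cv2.COLOR_BGR2GRAY).astype(np.float32)
S2=env.get_image("side"); print("hook shift px",cv2.phaseCorrelate(g(S0),g(S2))); print("bin move px",cv2.absdiff(S["color"][130:185,300:340],S2["color"][130:185,300:340]).mean())
print(env.observe()["qvel"])
env.close_job()
```

```text
(np.float64(327.26785714285717), np.float64(143.33928571428572)) (np.float64(396.15625), np.float64(227.234375)) [ 0.43120147 -0.42323708  0.09489402] 0.0019039060546969823 in bin [-0.02579853 -0.00423708  0.15489402]
hook shift px ((-0.007703035028740146, -0.0323444331594942), 1.010446268717448)
bin move px 2.4495454545454547
[-0.69162021  0.84609442  0.05415786  0.02402847  0.00090985  0.09065896]
the job is handed in; nothing more can be done
```

I weighed the grey bucket, set it standing in the blue bin, and handed the job in at about 54 s of the 72 s allowed. `close_job` gave no verdict, so success rests on the checks below.

- **Weighing:** The wrist force gave about 2.5 N (0.26 kg). I lowered the bucket until the hand carried 0.04 ± 0.07 N, then let go. It hung free for about 4.3 s, and the pictures showed it still to ±0.1 px for the 2.7 s I checked. I lifted it off at about 20 mm/s.
- **Placing:** I lowered it until it touched the sloping floor, then tilted it onto the slope before releasing it. The last check puts the lug at (-0.026, -0.004, 0.155) m from the bin's centre, inside the limits. The rim slope fitted about 11°, against 9.2° for the floor.
- **End state:** The hook is back at its starting position (shift under 0.04 px), the bystanders look unmoved by eye, and the robot is clear of everything.

**Not ideal:**
- While seating the bail, the wire wedged against the side of the hook's valley, with up to 4.9 N of side force. I backed it off before releasing.
- I pressed down with about 10 N while tilting the bucket onto the floor.
- I could not read the hook's speed directly. The pictures and slow moves suggest it never jumped.

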